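# Feed the spread tub forward past the spring catch

## Task

Bring the spread tub to the front of the steel tub feeder: press the black spring bar down with a fingertip and, while it is held down, push the thumb tab so that the pusher slides past the catch and fully home, then take the hand away so that the catch springs up behind it. Move the tub only by means of the pusher: do not touch it with the hand, lift it, or disturb the jars, shaker, glass and other tub standing around.

Things in the scene. Friction and masses are not known exactly. Their poses are not given: they have to be found in the camera images.
- feeder: Steel tub feeder fixed to the worktop, a tray spanning x -82..+88, y -130..+130 mm, 10 mm thick. Origin on the worktop, z up; +y is the feed direction, -x the side of the catch bar and thumb tab (both at x -56, open above). Its lane for tubs lies at x 0..+80, floor z 10, walls to z 24.
- lip (a point): Middle of the inner face of the lip that closes the front (+y) end of the lane: x +40, y +124, z 17 mm in the feeder's frame. The lip's top is at z 24.
- pusher (a joint): Travel of the aluminium pusher in m along the feeder's +y: 0 is fully back, 0.066 fully home at the end stop; starts at 0 to 0.018. Stays where left (friction 1.5 N). With the catch up its runner stops against the tooth at 0.022. With the catch down it passes; it then holds the catch down itself until 0.060, beyond which the tooth springs up behind it and locks it.
- plate (a point): Middle of the front (+y) face of the pusher's upright plate, which moves with it and pushes the tub: 70 mm wide, z 14..40; this point is at x +40, y -20 + travel, z 27 mm in the feeder's frame. A bridge joins it to the runner and tab outside the lane.
- runner (a point): Middle of the underside of the pusher's runner, a block 18 (x) x 30 (y) x 28 mm that moves with it: x -24, y -45 + travel, z 28 mm in the feeder's frame.
- tab (a point): Middle of the rear (-y) face of the thumb tab, where a finger pushes towards +y; moves with the pusher: x -56, y -60 + travel, z 64 mm in the feeder's frame. The tab is an upright plate 8 mm thick (y), spanning x -74..-15 and z 52..76, and overhangs the catch bar. Site axes are the feeder's.
- catch (a joint): How far the catch is pressed down, in m: 0 is up, 0.012 fully down. A spring lifts it: about 3 N to start, about 7.5 N fully down. It must be down more than 0.008 for the pusher's runner to pass over the tooth.
- bar (a point): Middle of the top face of the black catch bar, 24 mm wide (x), 120 mm long (y -112..+8 in the feeder's frame); this point is at x -56, y -52, z 46 when up, z 34 fully down. Press it anywhere along its length: it goes straight down without tipping. A finger may slide along it while pressing (friction about 0.6). Axes are the feeder's.
- tooth (a point): Middle of the top of the catch's tooth, 16 (x) x 8 (y) mm, one piece with the bar: x -24, y -4, z 36 mm in the feeder's frame when up. It stands in the way of the runner.
- tub: The spread tub in the lane, a closed round tub 71 mm across at the rim, tapering to about 50 mm at the base, and 71 mm tall, about 0.14 kg, loose. Origin at the centre of its underside, z up. Stands on the lane floor, centred between the walls, ahead (+y) of the pusher plate; its centre starts at y +38..+62 mm in the feeder's frame and is at about +75..+90 mm when it has been brought to the front.
- honey: Bystander: honey jar with a white lid, 62 mm across, 99 mm tall, loose, behind the feeder's lane. Origin at the centre of its underside.
- other_tub: Bystander: a second spread tub like the first, 71 x 71 mm, loose, standing on the worktop behind the feeder, not in the lane. Origin at the centre of its underside.
- shaker: Bystander: sugar shaker with a grey cap, 44 mm across, 90 mm tall, loose. Origin at the centre of its underside.
- jar: Bystander: spice jar with a red cap, 45 mm across, 106 mm tall, loose. Origin at the centre of its underside.
- glass: Bystander: empty glass, 81 mm across, 93 mm tall, loose. Origin at the centre of its underside.
There are look-alikes about, which are no part of the job. What is shaped like the tub but orange is not meant.

How it is judged:
By the outcome, as a careful person would: the job done as asked, in the order asked, and still so for the second after the job is handed in, with the robot touching nothing.
It also fails if it takes over 35 s, if anything falls off the work surface, if the arm or the gripper's body presses on something with over 40 N, if the wrist force passes 120 N, or if a joint passes its speed limit or range.

## Robot

A 7-joint arm with a two-finger parallel gripper is mounted at the origin on a cart in front of the work surface, level with it; the furniture and walls round the work are solid. World frame = base frame: x ahead of the robot, y to its left, z up, the work surface at z = 0. Lengths are in m, angles in rad, forces in N, time in s.
With the tool pointing down it reaches from about 0.4 to 0.85 m from the base axis. Payload 10.4 kg.
Tool frame: the origin (TCP) lies on the centre line of the jaws, within the pads' length; the fingertips stand 11 mm ahead of it and the grasp point (between the pads) lies 8 mm behind it (manip.finger_overhang is the distance from the TCP to the fingertips, in m); z points along the fingers, y is the line along which they close (so a half turn about z gives the same grasp; the last joint's range is limited). The gripper opens to 85 mm and grips with 20 to 120 N. Pads are 22 mm wide; open, the fingers measure 114 mm over their backs; the gripper's body (76 mm by 85 mm) begins 54 mm behind the grasp point. The pads swing forward as they close: fully open they stand 13 mm farther back than shut.
Start: joints at [1.112, 0.332, -0.065, 1.46, 0.022, 1.35, -0.088], TCP at [0.264, -0.567, 0.242] pointing down, gripper open.
Joint ranges: [-2.6, 2.6], [-0.5, 2.12], [-1.47, 1.34], [0.16, 2.42], [-1.27, 4.41], [0.06, 2.06], [-2.6, 2.6]. Speed limits (rad/s): [2.22, 2.22, 2.79, 2.79, 3.14, 3.14, 3.14].

## Interface

Orientations are given as a unit quaternion [x, y, z, w].
In Python, from workcell import manip, imaging, workorder gives the robot as it stands.
- The arm moves only by the tool jog_arm, never from a script. Its argument "deltas" is a list of rows, each an object with "gripper": the opening, from 0 (shut) to 1 (fully open); "offset": the shift along the tool's x, y, z in m, a list of three; "rotation": the turn, a rotation vector about the tool's x, y, z in degrees, a list of three. In form: [{"gripper": gripper, "offset": [tx, ty, tz], "rotation": [ax, ay, az]}, ...]. A call has 1 to 20 rows; each row shifts and turns the commanded pose from where the row before left it, along the tool's axes as they then stand; what a row does not reach is not made up. A row lasts 1/10 s, in which the tool goes at most 50 mm and 8.59 degrees, less where a joint would pass 70% of its speed; a pose out of reach is approached as far as the arm can. A call with a gripper value outside its range is refused whole. The fingers move at their own pace and stop on an object; "newtons" is the grip in N (left out, the last holds). Time passes only in rows, so rows that do not move let the fingers close. It gives the time, the measured TCP pose, the force, the opening and the grip force at its end, in the units of the state.
- manip.get_obs(): the state, without advancing time (a new reading comes with each control period).
- imaging.camera(name): name is "side" or "top"; returns the picture (400x640x3 uint8, blue, green, red); there is no depth.
- imaging.camera_model(name): a dict with "camera_matrix" (3x3 intrinsics, pixels), "world_to_cam" (4x4, takes a point from world to camera coordinates). Camera axes: x right, y up, looking along -z (the intrinsics and any distortion apply to the point x, -y, -z); pixel columns grow to the right and rows downward; lengths in m; the calibration is good to about 2 mm. A picture is of the moment at which its call begins. camera_model takes no time and is no camera call.
- workorder.hand_in(): hands the job in; it is judged then, once.
The state is a dict: "clock": time; "joint_pos": joint angles; "joint_velocities": joint speeds; "tau": joint torques, N m; "position": TCP position; "ee_rot": TCP orientation; "ft_force": force on the tool from outside, world axes, zero at the start; "torque": the same for the moment, N m; "grip_width": opening from 0.0 (shut) to 1.0 (fully open); "grasp_force": force on a finger pad.
Only numpy, scipy, OpenCV 4.12 (cv2) and the standard library are available. Lean on these libraries where they do the work, as an engineer would, in place of code of your own. Each camera call takes 0.05 s, during which the arm holds its last target. There are 200 camera calls.

## Working session

There is one attempt and no reset: what is moved stays moved. The work goes in short steps, Python scripts to look and compute and a tool call to move; the robot and the scene stay as the last step left them, time stands still between calls to the robot, and variables do not carry over. Pictures are saved under pics/ and viewed, at most 10 in all, crops included, and the job is handed in when it is done.

Besides the shell and the picture viewer there is one more tool, called after "Call:" by a JSON object that holds its "op" and its "data". jog_arm: Moves the arm, as the interface text tells. Its arguments: {"type":"object","properties":{"deltas":{"type":"array","items":{"type":"object","properties":{"gripper":{"type":"number"},"offset":{"type":"array","items":{"type":"number"}},"rotation":{"type":"array","items":{"type":"number"}}}}},"newtons":{"type":"number"}},"required":["deltas"]}

```bash
mkdir -p pics; ls; python3 - <<'E'
from workcell import manip, imaging
import cv2, json
for n in ("top","side"):
    cv2.imwrite(f"pics/{n}0.png", imaging.camera(n)); m=imaging.camera_model(n); print(n,{k:(v.tolist() if hasattr(v,'tolist') else v) for k,v in m.items()})
o=manip.get_obs(); print(o, manip.finger_overhang)
E
```

```text
pics
top {'camera_matrix': [[370.28726987216, 0.0, 315.5398339410332], [0.0, 370.28726987216, 199.40020295137296], [0.0, 0.0, 1.0]], 'world_to_cam': [[-0.02810538934923638, -0.9996018568301847, 0.002492972357433849, -0.030463760758993864], [0.9942972370345337, -0.027699402514662824, 0.1029842100801067, -0.5571624927272937], [-0.10287415377547798, 0.005373166848124907, 0.9946798668732576, -1.083864354942267], [0.0, 0.0, 0.0, 1.0]]}
side {'camera_matrix': [[515.5410625336808, 0.0, 322.2026391449857], [0.0, 515.5410625336808, 200.56996854355833], [0.0, 0.0, 1.0]], 'world_to_cam': [[-0.9919303541196486, -0.12498486434033458, -0.021282769131305043, 0.5708863044954728], [0.03847572587385465, -0.4567038998807592, 0.8887863446026752, -0.11891059995842956], [-0.12080476437023609, 0.8807952835475071, 0.4578273445152857, -1.6172995066204108], [0.0, 0.0, 0.0, 1.0]]}
{'clock': 0.1, 'joint_pos': array([ 1.11240301,  0.33281768, -0.0646734 ,  1.46082527,  0.0216242 ,
        1.34986249, -0.08848883]), 'joint_velocities': array([-4.29777464e-04, -1.60770797e-03, -1.45488694e-04, -1.53658378e-03,
        6.95678064e-04,  8.25467245e-05, -1.72789847e-03]), 'tau': array([ 2.02463692e-03, -6.26741910e+01,  4.96111612e-02, -3.92427063e+01,
        1.62801461e-02,  6.95649374e-03, -9.73587862e-05]), 'position': array([ 0.26368471, -0.56632763,  0.2416051 ]), 'ee_rot': array([ 9.76353052e-01,  2.16181283e-01, -1.72340575e-04, -5.83565113e-04]), 'ft_force': array([-0.58022668, -0.38449184, -0.65831203]), 'torque': array([-8.24532514e-03,  1.77247264e-02,  7.14800288e-05]), 'grasp_force': 0.0, 'grip_width': 1.0038418567388263} 0.011
```

View pics/top0.png

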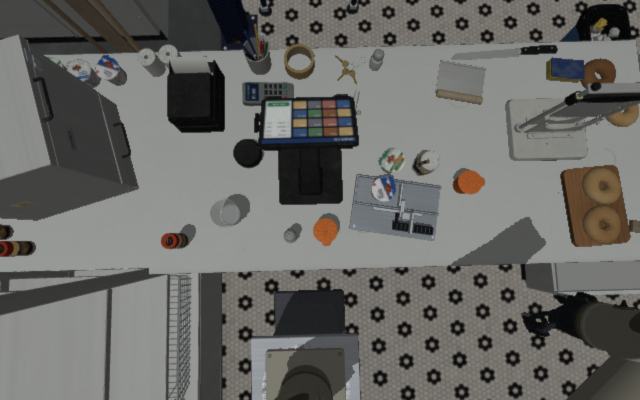

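View pics/side0.png

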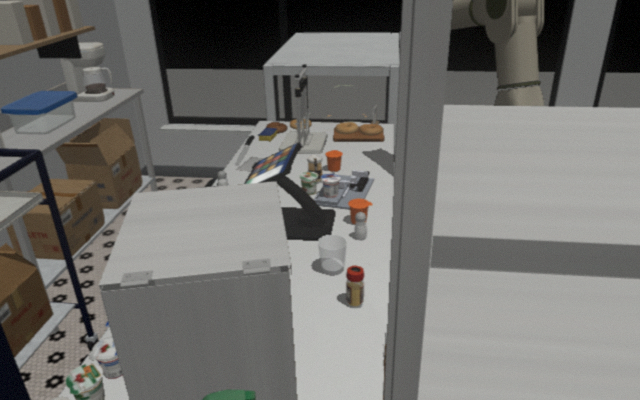

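```bash
python3 - <<'E'
import cv2
a=cv2.imread("pics/top0.png")[160:250,335:455]; cv2.imwrite("pics/top0c.png",cv2.resize(a,None,fx=6.5,fy=6.5,interpolation=cv2.INTER_CUBIC))
a=cv2.imread("pics/side0.png")[145:225,290:400]; cv2.imwrite("pics/side0c.png",cv2.resize(a,None,fx=7,fy=7,interpolation=cv2.INTER_CUBIC))
E
```

```text
(no output)
```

View pics/top0c.png

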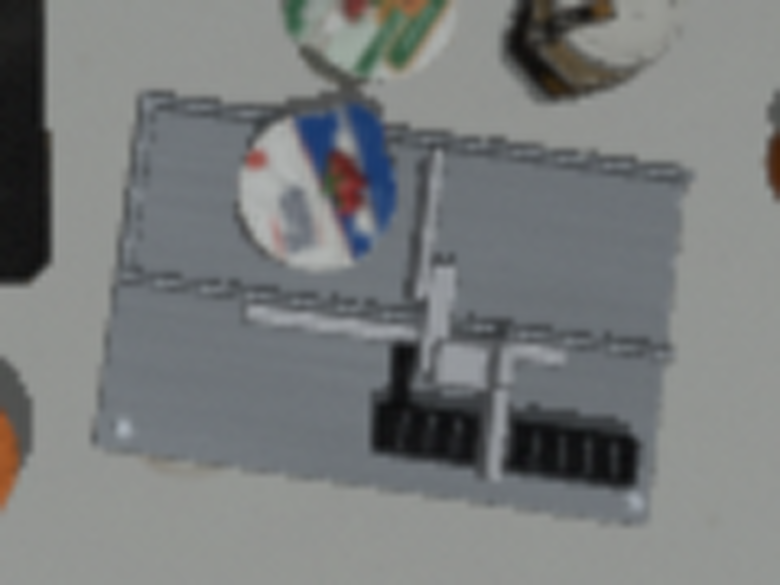

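View pics/side0c.png

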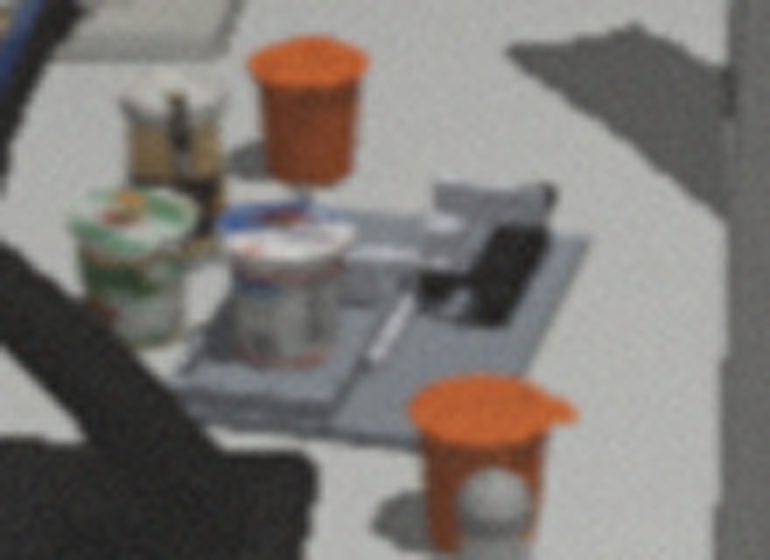

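```bash
cat > h.py <<'E'
import numpy as np
from workcell import imaging
def proj(n,P):
    m=imaging.camera_model(n); T=np.array(m["world_to_cam"]); K=np.array(m["camera_matrix"])
    c=np.atleast_2d(P)@T[:3,:3].T+T[:3,3]; u=(c*[1,-1,-1])@K.T; return u[:,:2]/u[:,2:]
def f2w(q,P):
    c,s=np.cos(q[2]),np.sin(q[2]); P=np.atleast_2d(np.array(P,float)); return P@np.array([[c,s,0],[-s,c,0],[0,0,1]])+[q[0],q[1],0]
E
python3 - <<'E'
from h import *
from scipy.optimize import least_squares
P=np.array([[-82,-130,10],[-82,130,10],[88,130,24],[88,-130,24],[-68,8,46],[-68,-112,46],[-44,-112,46],[-44,8,46]])/1e3
U=np.array([[643,522],[95,443],[143,92],[690,170],[372,452],[635,487],[637,437],[375,393]])/6.5+[334.6,159.6]
r=least_squares(lambda q:(proj("top",f2w(q,P))-U).ravel(),[.55,-.25,0]); q=r.x
print(q,np.degrees(q[2]),r.fun.reshape(-1,2).round(1))
# travel from tab top middle & tub centre
t=np.array([[494,478],[503,345]])/6.5+[334.6,159.6]
s=least_squares(lambda v:(proj("top",f2w(q,[[-.074,-.056+v[0],.076],[-.015,-.056+v[0],.076]]))-t).ravel(),[0.]);print("travel",s.x,s.fun)
t=np.array([318,186])/6.5+[334.6,159.6]
s=least_squares(lambda v:(proj("top",f2w(q,[[v[0],v[1],.081]]))-t).ravel(),[0.04,.05]);print("tub",s.x)
for y in(-80,-75,-8.5): print(y,f2w(q,[[-.056,y/1e3,.046]]))
np.save("q.npy",q)
U2=(proj("side",f2w(q,P))-[290,145])*7; print(U2.round())
E
```

```text
[ 0.52621167 -0.28570343 -0.16926497] -9.698168464955472 [[ 0.3  0.5]
 [-0.7  0.5]
 [-0.3 -1.1]
 [ 0.6 -1.1]
 [-0.3 -0.1]
 [-0.2  0.3]
 [ 0.4 -0.1]
 [ 0.2  0.9]]
travel [0.01610205] [-0.50886621  0.16500875  0.46342178  0.17447977]
tub [0.04323421 0.05178819]
-80 [[ 0.45753534 -0.35512649  0.046     ]]
-75 [[ 0.45837763 -0.35019795  0.046     ]]
-8.5 [[ 0.46958008 -0.28464831  0.046     ]]
[[584. 230.]
 [477. 442.]
 [151. 378.]
 [292. 177.]
 [505. 272.]
 [554. 181.]
 [512. 177.]
 [461. 267.]]
```

Call:
{"op": "jog_arm", "data": {"deltas": [{"gripper": 0, "offset": [0, 0, 0], "rotation": [0, 0, 6.93]}, {"gripper": 0, "offset": [0, 0, 0], "rotation": [0, 0, 6.93]}, {"gripper": 0, "offset": [0, 0, 0], "rotation": [0, 0, 6.93]}, {"gripper": 0, "offset": [0, 0, 0], "rotation": [0, 0, 6.93]}, {"gripper": 0, "offset": [0, 0, 0], "rotation": [0, 0, 6.93]}, {"gripper": 0, "offset": [0.0194, -0.0316, 0], "rotation": [0, 0, 0]}, {"gripper": 0, "offset": [0.0194, -0.0316, 0], "rotation": [0, 0, 0]}, {"gripper": 0, "offset": [0.0194, -0.0316, 0], "rotation": [0, 0, 0]}, {"gripper": 0, "offset": [0.0194, -0.0316, 0], "rotation": [0, 0, 0]}, {"gripper": 0, "offset": [0.0194, -0.0316, 0], "rotation": [0, 0, 0]}, {"gripper": 0, "offset": [0.0194, -0.0316, 0], "rotation": [0, 0, 0]}, {"gripper": 0, "offset": [0.0194, -0.0316, 0], "rotation": [0, 0, 0]}, {"gripper": 0, "offset": [0.0194, -0.0316, 0], "rotation": [0, 0, 0]}, {"gripper": 0, "offset": [0, 0, 0], "rotation": [0, 0, 0]}, {"gripper": 0, "offset": [0, 0, 0], "rotation": [0, 0, 0]}]}}

```text
clock: 1.6
position: [0.4597, -0.3428, 0.242]
ee_rot: [0.997, -0.083, -0.0, -0.0]
ft_force: [-0.3, 0.1, -0.3]
grip_width: -0.002
grasp_force: 0.0
```

Call:
{"op": "jog_arm", "data": {"deltas": [{"gripper": 0, "offset": [0, 0, 0.03], "rotation": [0, 0, 0]}, {"gripper": 0, "offset": [0, 0, 0.03], "rotation": [0, 0, 0]}, {"gripper": 0, "offset": [0, 0, 0.03], "rotation": [0, 0, 0]}, {"gripper": 0, "offset": [0, 0, 0.03], "rotation": [0, 0, 0]}, {"gripper": 0, "offset": [0, 0, 0.022], "rotation": [0, 0, 0]}, {"gripper": 0, "offset": [0, 0, 0], "rotation": [0, 0, 0]}, {"gripper": 0, "offset": [0, 0, 0], "rotation": [0, 0, 0]}]}}

```text
clock: 2.3
position: [0.4588, -0.3445, 0.1008]
ee_rot: [0.996, -0.085, -0.0, 0.0]
ft_force: [1.2, -0.4, 0.3]
grip_width: 0.002
grasp_force: 0.0
```

```bash
python3 - <<'E'
from h import *
import cv2
a=imaging.camera("side"); b=imaging.camera("top")
cv2.imwrite("pics/s1.png",cv2.resize(a[125:225,290:400],None,fx=5,fy=5,interpolation=cv2.INTER_CUBIC))
cv2.imwrite("pics/t1.png",b)
q=np.load("q.npy")
print((proj("side",f2w(q,[[-.056,-.068,.084],[-.056,-.054,.084],[-.056,-.044,.076]]))-[290,125])*5)
E
```

```text
[[368.85140825 204.53987461]
 [364.69050746 211.78965436]
 [361.53265961 226.8755586 ]]
```

View pics/s1.png

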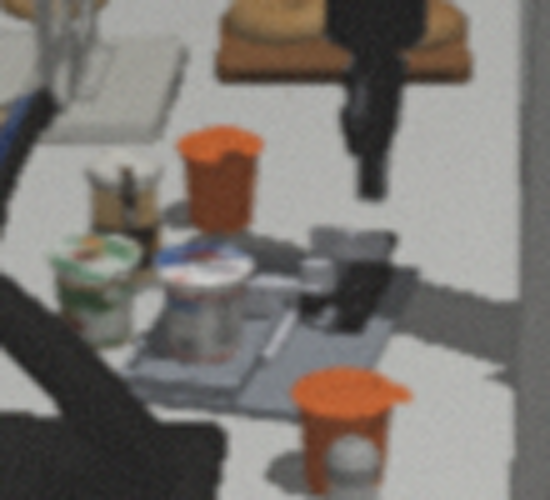

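Call:
{"op": "jog_arm", "data": {"deltas": [{"gripper": 0, "offset": [0, 0, 0.02], "rotation": [0, 0, 0]}, {"gripper": 0, "offset": [0, 0, 0.02], "rotation": [0, 0, 0]}, {"gripper": 0, "offset": [0, 0, 0.006], "rotation": [0, 0, 0]}, {"gripper": 0, "offset": [0, 0, 0.004], "rotation": [0, 0, 0]}, {"gripper": 0, "offset": [0, 0, 0], "rotation": [0, 0, 0]}, {"gripper": 0, "offset": [0, 0, 0], "rotation": [0, 0, 0]}]}}

```text
clock: 3.0
position: [0.4594, -0.3439, 0.0514]
ee_rot: [0.996, -0.085, 0.0, 0.0]
ft_force: [-3.3, 1.1, 5.5]
grip_width: -0.001
grasp_force: 2.4
```

Call:
{"op": "jog_arm", "data": {"deltas": [{"gripper": 0, "offset": [0, 0, 0.003], "rotation": [0, 0, 0]}, {"gripper": 0, "offset": [0, 0, 0.003], "rotation": [0, 0, 0]}, {"gripper": 0, "offset": [0, 0, 0], "rotation": [0, 0, 0]}, {"gripper": 0, "offset": [0, 0, 0], "rotation": [0, 0, 0]}]}}

```text
clock: 3.4
position: [0.4597, -0.344, 0.0455]
ee_rot: [0.996, -0.084, 0.001, 0.0]
ft_force: [-4.2, 0.9, 6.3]
grip_width: 0.001
grasp_force: 3.4
```

Call:
{"op": "jog_arm", "data": {"deltas": [{"gripper": 0, "offset": [0, -0.004, 0], "rotation": [0, 0, 0]}, {"gripper": 0, "offset": [0, -0.004, 0], "rotation": [0, 0, 0]}, {"gripper": 0, "offset": [0, -0.004, 0], "rotation": [0, 0, 0]}, {"gripper": 0, "offset": [0, -0.004, 0], "rotation": [0, 0, 0]}, {"gripper": 0, "offset": [0, -0.004, 0], "rotation": [0, 0, 0]}, {"gripper": 0, "offset": [0, -0.004, 0], "rotation": [0, 0, 0]}, {"gripper": 0, "offset": [0, 0, 0], "rotation": [0, 0, 0]}]}}

```text
clock: 4.1
position: [0.4647, -0.3217, 0.0464]
ee_rot: [0.996, -0.085, 0.002, 0.002]
ft_force: [-1.5, -3.9, 7.9]
grip_width: 0.005
grasp_force: 3.9
```

Call:
{"op": "jog_arm", "data": {"deltas": [{"gripper": 0, "offset": [0, -0.004, 0.0005], "rotation": [0, 0, 0]}, {"gripper": 0, "offset": [0, -0.004, 0.0005], "rotation": [0, 0, 0]}, {"gripper": 0, "offset": [0, -0.004, 0], "rotation": [0, 0, 0]}, {"gripper": 0, "offset": [0, -0.004, 0], "rotation": [0, 0, 0]}, {"gripper": 0, "offset": [0, -0.004, 0], "rotation": [0, 0, 0]}, {"gripper": 0, "offset": [0, -0.004, 0], "rotation": [0, 0, 0]}, {"gripper": 0, "offset": [0, 0, 0], "rotation": [0, 0, 0]}]}}

```text
clock: 4.8
position: [0.4688, -0.2985, 0.046]
ee_rot: [0.996, -0.085, 0.002, 0.002]
ft_force: [-4.3, -2.5, 14.3]
grip_width: 0.004
grasp_force: 6.8
```

```bash
python3 - <<'E'
from h import *
from workcell import manip
import cv2
q=np.load("q.npy"); p=manip.get_obs()["position"]; c,s=np.cos(q[2]),np.sin(q[2]); d=p[:2]-q[:2]; print(c*d[0]+s*d[1],-s*d[0]+c*d[1])
a=imaging.camera("side")[125:225,290:400]; b=imaging.camera("top")[160:250,335:455]
cv2.imwrite("pics/c2.png",cv2.hconcat([cv2.resize(a,(400,360),interpolation=2),cv2.resize(b,(400,360),interpolation=2)]))
E
```

```text
-0.054470775341395807 -0.022319000794988764
```

View pics/c2.png

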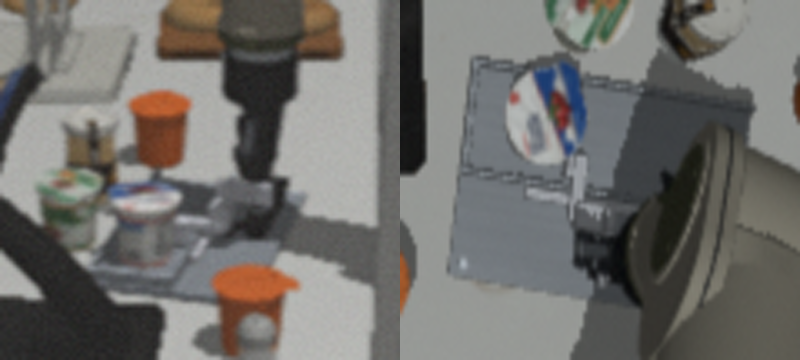

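Call:
{"op": "jog_arm", "data": {"deltas": [{"gripper": 0, "offset": [0, -0.004, 0], "rotation": [0, 0, 0]}, {"gripper": 0, "offset": [0, -0.004, 0], "rotation": [0, 0, 0]}, {"gripper": 0, "offset": [0, -0.003, 0], "rotation": [0, 0, 0]}, {"gripper": 0, "offset": [0, -0.002, 0], "rotation": [0, 0, 0]}, {"gripper": 0, "offset": [0, 0, 0], "rotation": [0, 0, 0]}]}}

```text
clock: 5.4
position: [0.4702, -0.2895, 0.0465]
ee_rot: [0.996, -0.086, 0.003, 0.004]
ft_force: [-5.0, -16.5, 13.5]
grip_width: -0.0
grasp_force: 9.4
```

```bash
python3 - <<'E'
from h import *
import cv2
q=np.load("q.npy")
a=imaging.camera("side")[155:205,320:380]; b=imaging.camera("top")[160:250,335:455]
cv2.imwrite("pics/c3.png",cv2.hconcat([cv2.resize(a,(400,333),interpolation=2),cv2.resize(b,(400,333),interpolation=2)]))
s=400/120
for t in(.05,.055,.06,.066):
  # bridge/plate: plate top ends (front face); tab top -x end front edge
  P=f2w(q,[[.005,-.02+t,.04],[.075,-.02+t,.04],[-.015,-.052+t,.076],[-.033,-.03+t,.056]])
  print(t,((proj("top",P)-[334.6,159.6])*s+[400,0]).round().tolist(),((proj("side",P)-[319.6,154.6])*400/60).round().tolist())
E
```

```text
0.05 [[574.0, 147.0], [583.0, 70.0], [616.0, 171.0], [583.0, 190.0]] [[145.0, 207.0], [23.0, 194.0], [195.0, 128.0], [217.0, 181.0]]
0.055 [[568.0, 146.0], [577.0, 69.0], [610.0, 170.0], [578.0, 189.0]] [[143.0, 211.0], [21.0, 197.0], [193.0, 131.0], [215.0, 184.0]]
0.06 [[562.0, 145.0], [572.0, 69.0], [604.0, 170.0], [572.0, 188.0]] [[140.0, 215.0], [18.0, 201.0], [190.0, 135.0], [212.0, 188.0]]
0.066 [[556.0, 144.0], [565.0, 68.0], [597.0, 169.0], [565.0, 187.0]] [[138.0, 219.0], [15.0, 206.0], [188.0, 139.0], [210.0, 193.0]]
```

View pics/c3.png

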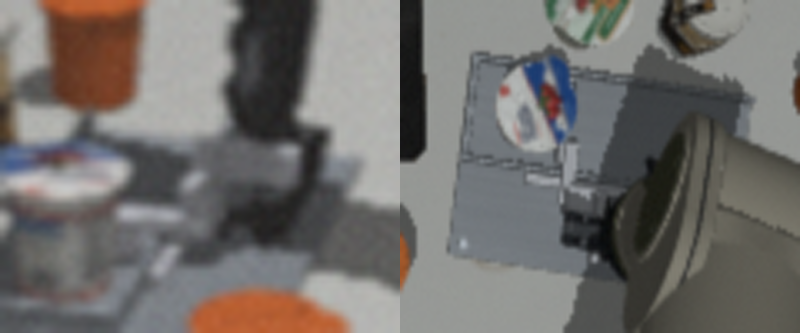

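Call:
{"op": "jog_arm", "data": {"deltas": [{"gripper": 0, "offset": [0, 0, -0.0015], "rotation": [0, 0, 0]}, {"gripper": 0, "offset": [0, -0.001, 0], "rotation": [0, 0, 0]}, {"gripper": 0, "offset": [0, -0.001, 0], "rotation": [0, 0, 0]}, {"gripper": 0, "offset": [0, 0, 0], "rotation": [0, 0, 0]}, {"gripper": 0, "offset": [0, 0, 0], "rotation": [0, 0, 0]}]}}

```text
clock: 6.0
position: [0.4708, -0.2873, 0.0478]
ee_rot: [0.996, -0.086, 0.003, 0.004]
ft_force: [-3.3, -16.3, 10.8]
grip_width: -0.001
grasp_force: 8.4
```

Call:
{"op": "jog_arm", "data": {"deltas": [{"gripper": 0, "offset": [0, -0.001, 0], "rotation": [0, 0, 0]}, {"gripper": 0, "offset": [0, -0.001, 0], "rotation": [0, 0, 0]}, {"gripper": 0, "offset": [0, -0.001, 0], "rotation": [0, 0, 0]}, {"gripper": 0, "offset": [0, 0, 0], "rotation": [0, 0, 0]}, {"gripper": 0, "offset": [0, 0, 0], "rotation": [0, 0, 0]}]}}

```text
clock: 6.5
position: [0.471, -0.2861, 0.0483]
ee_rot: [0.996, -0.087, 0.003, 0.005]
ft_force: [-5.5, -20.6, 13.4]
grip_width: -0.002
grasp_force: 10.7
```

Call:
{"op": "jog_arm", "data": {"deltas": [{"gripper": 0, "offset": [0, -0.0015, 0], "rotation": [0, 0, 0]}, {"gripper": 0, "offset": [0, -0.0015, 0], "rotation": [0, 0, 0]}, {"gripper": 0, "offset": [0, 0, 0], "rotation": [0, 0, 0]}, {"gripper": 0, "offset": [0, 0, 0], "rotation": [0, 0, 0]}]}}

```text
clock: 6.9
position: [0.4714, -0.2849, 0.0488]
ee_rot: [0.996, -0.088, 0.003, 0.006]
ft_force: [-7.9, -25.7, 16.6]
grip_width: -0.005
grasp_force: 13.4
```

Call:
{"op": "jog_arm", "data": {"deltas": [{"gripper": 0, "offset": [0, 0.003, 0], "rotation": [0, 0, 0]}, {"gripper": 0, "offset": [0, 0.003, 0], "rotation": [0, 0, 0]}, {"gripper": 0, "offset": [0, 0.004, 0], "rotation": [0, 0, 0]}, {"gripper": 0, "offset": [0, 0.004, 0], "rotation": [0, 0, 0]}, {"gripper": 0, "offset": [0, 0, -0.005], "rotation": [0, 0, 0]}, {"gripper": 0, "offset": [0, 0, -0.005], "rotation": [0, 0, 0]}, {"gripper": 0, "offset": [0, 0, -0.01], "rotation": [0, 0, 0]}, {"gripper": 0, "offset": [0, 0, -0.02], "rotation": [0, 0, 0]}, {"gripper": 0, "offset": [0, 0, -0.03], "rotation": [0, 0, 0]}, {"gripper": 0, "offset": [0, 0, -0.03], "rotation": [0, 0, 0]}, {"gripper": 0, "offset": [0, 0.03, -0.03], "rotation": [0, 0, 0]}, {"gripper": 0, "offset": [0, 0.04, -0.01], "rotation": [0, 0, 0]}, {"gripper": 0, "offset": [0, 0.04, 0], "rotation": [0, 0, 0]}, {"gripper": 0, "offset": [0, 0.04, 0], "rotation": [0, 0, 0]}, {"gripper": 0, "offset": [0, 0.04, 0], "rotation": [0, 0, 0]}, {"gripper": 0, "offset": [0, 0, 0], "rotation": [0, 0, 0]}, {"gripper": 0, "offset": [0, 0, 0], "rotation": [0, 0, 0]}]}}

```text
clock: 8.6
position: [0.4359, -0.4772, 0.1846]
ee_rot: [0.996, -0.085, -0.0, -0.0]
ft_force: [0.8, 0.2, 0.6]
grip_width: -0.0
grasp_force: 0.0
```

```bash
python3 - <<'E'
from h import *
import cv2
q=np.load("q.npy")
a=imaging.camera("side")[145:225,290:400]; b=imaging.camera("top")[160:250,335:455]
cv2.imwrite("pics/c4.png",cv2.vconcat([cv2.resize(a[25:65],(792,288),interpolation=2),cv2.resize(b[40:87],(792,310),interpolation=2)]))
for t in(.058,.062,.066):
  P=f2w(q,[[-.074,-.06+t,.076],[-.074,-.052+t,.076],[-.015,-.052+t,.076],[-.033,-.03+t,.056]])
  print(t,((proj("top",P)-[334.6,199.6])*6.6+[0,288]).round().tolist())
for z in (.034,.046): print(z,((proj("top",f2w(q,[[-.068,-.112,z],[-.068,.008,z],[-.044,.008,z]]))-[334.6,199.6])*6.6+[0,288]).round().tolist(),((proj("side",f2w(q,[[-.068,.008,z],[-.068,-.112,z]]))-[289.6,169.6])*7.2).round().tolist())
E
```

```text
0.058 [[411.0, 498.0], [393.0, 495.0], [409.0, 361.0], [345.0, 397.0]]
0.062 [[402.0, 497.0], [384.0, 494.0], [400.0, 359.0], [336.0, 396.0]]
0.066 [[393.0, 495.0], [374.0, 493.0], [391.0, 358.0], [327.0, 395.0]]
0.034 [[635.0, 521.0], [370.0, 483.0], [376.0, 430.0]] [[522.0, 124.0], [573.0, 30.0]]
0.046 [[644.0, 521.0], [376.0, 483.0], [382.0, 429.0]] [[523.0, 102.0], [573.0, 9.0]]
```

View pics/c4.png

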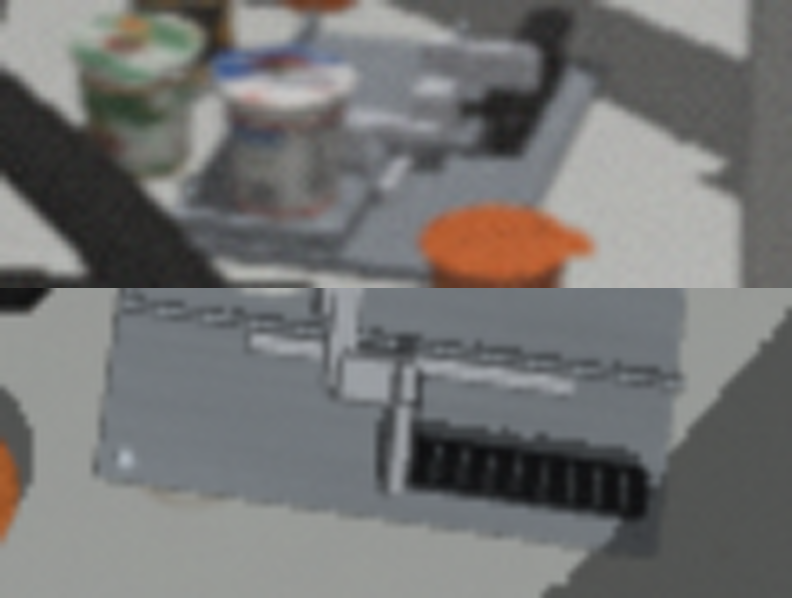

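Call:
{"op": "jog_arm", "data": {"deltas": [{"gripper": 0, "offset": [0, -0.04, 0], "rotation": [0, 0, 0]}, {"gripper": 0, "offset": [0, -0.045, 0], "rotation": [0, 0, 0]}, {"gripper": 0, "offset": [0, -0.045, 0], "rotation": [0, 0, 0]}, {"gripper": 0, "offset": [0, -0.04, 0], "rotation": [0, 0, 0]}, {"gripper": 0, "offset": [0, 0, 0], "rotation": [0, 0, 0]}, {"gripper": 0, "offset": [0, 0, 0.04], "rotation": [0, 0, 0]}, {"gripper": 0, "offset": [0, 0, 0.04], "rotation": [0, 0, 0]}, {"gripper": 0, "offset": [0, 0, 0.03], "rotation": [0, 0, 0]}, {"gripper": 0, "offset": [0, 0, 0.009], "rotation": [0, 0, 0]}, {"gripper": 0, "offset": [0, 0, 0], "rotation": [0, 0, 0]}, {"gripper": 0, "offset": [0, 0, 0], "rotation": [0, 0, 0]}, {"gripper": 0, "offset": [0, -0.004, 0], "rotation": [0, 0, 0]}, {"gripper": 0, "offset": [0, -0.004, 0], "rotation": [0, 0, 0]}, {"gripper": 0, "offset": [0, -0.003, 0], "rotation": [0, 0, 0]}, {"gripper": 0, "offset": [0, 0, 0], "rotation": [0, 0, 0]}, {"gripper": 0, "offset": [0, 0, 0], "rotation": [0, 0, 0]}]}}

```text
clock: 10.3
position: [0.4672, -0.2981, 0.066]
ee_rot: [0.996, -0.084, 0.0, 0.0]
ft_force: [-0.2, -0.8, -0.0]
grip_width: -0.005
grasp_force: 0.0
```

Call:
{"op": "jog_arm", "data": {"deltas": [{"gripper": 0, "offset": [0, -0.003, 0], "rotation": [0, 0, 0]}, {"gripper": 0, "offset": [0, -0.003, 0], "rotation": [0, 0, 0]}, {"gripper": 0, "offset": [0, -0.002, 0], "rotation": [0, 0, 0]}, {"gripper": 0, "offset": [0, -0.002, 0], "rotation": [0, 0, 0]}, {"gripper": 0, "offset": [0, 0, 0], "rotation": [0, 0, 0]}, {"gripper": 0, "offset": [0, 0, 0], "rotation": [0, 0, 0]}]}}

```text
clock: 10.9
position: [0.4688, -0.2883, 0.0658]
ee_rot: [0.996, -0.084, 0.0, 0.0]
ft_force: [0.2, 0.5, 0.6]
grip_width: -0.0
grasp_force: 0.0
```

Call:
{"op": "jog_arm", "data": {"deltas": [{"gripper": 0, "offset": [0, -0.001, 0], "rotation": [0, 0, 0]}, {"gripper": 0, "offset": [0, -0.001, 0], "rotation": [0, 0, 0]}, {"gripper": 0, "offset": [0, -0.001, 0], "rotation": [0, 0, 0]}, {"gripper": 0, "offset": [0, 0, 0], "rotation": [0, 0, 0]}, {"gripper": 0, "offset": [0, 0, 0], "rotation": [0, 0, 0]}]}}

```text
clock: 11.4
position: [0.4693, -0.2853, 0.0658]
ee_rot: [0.996, -0.084, 0.0, 0.0]
ft_force: [0.7, -0.7, -0.3]
grip_width: 0.001
grasp_force: 0.5
```

Call:
{"op": "jog_arm", "data": {"deltas": [{"gripper": 0, "offset": [0, -0.001, 0], "rotation": [0, 0, 0]}, {"gripper": 0, "offset": [0, -0.001, 0], "rotation": [0, 0, 0]}, {"gripper": 0, "offset": [0, -0.001, 0], "rotation": [0, 0, 0]}, {"gripper": 0, "offset": [0, 0, 0], "rotation": [0, 0, 0]}, {"gripper": 0, "offset": [0, 0, 0], "rotation": [0, 0, 0]}]}}

```text
clock: 11.9
position: [0.4694, -0.2841, 0.0659]
ee_rot: [0.996, -0.085, 0.0, 0.001]
ft_force: [-1.3, -7.7, -1.2]
grip_width: 0.004
grasp_force: 3.8
```

Call:
{"op": "jog_arm", "data": {"deltas": [{"gripper": 0, "offset": [0, 0.004, 0], "rotation": [0, 0, 0]}, {"gripper": 0, "offset": [0, 0.006, 0], "rotation": [0, 0, 0]}, {"gripper": 0, "offset": [0, 0.006, 0], "rotation": [0, 0, 0]}, {"gripper": 0, "offset": [0, 0, -0.02], "rotation": [0, 0, 0]}, {"gripper": 0, "offset": [0, 0, -0.04], "rotation": [0, 0, 0]}, {"gripper": 0, "offset": [0, 0, -0.04], "rotation": [0, 0, 0]}, {"gripper": 0, "offset": [0, 0.03, -0.02], "rotation": [0, 0, 0]}, {"gripper": 0, "offset": [0, 0.04, 0], "rotation": [0, 0, 0]}, {"gripper": 0, "offset": [0, 0.04, 0], "rotation": [0, 0, 0]}, {"gripper": 0, "offset": [0, 0.04, 0], "rotation": [0, 0, 0]}, {"gripper": 0, "offset": [0, 0.04, 0], "rotation": [0, 0, 0]}, {"gripper": 0, "offset": [0, 0, 0], "rotation": [0, 0, 0]}, {"gripper": 0, "offset": [0, 0, 0], "rotation": [0, 0, 0]}]}}

```text
clock: 13.2
position: [0.4344, -0.4863, 0.1852]
ee_rot: [0.996, -0.085, -0.0, -0.0]
ft_force: [0.3, 0.5, -0.8]
grip_width: -0.001
grasp_force: 0.0
```

```bash
python3 - <<'E'
from workcell import imaging
import cv2
a=imaging.camera("side")[145:225,290:400]; b=imaging.camera("top")[140:260,320:480]
cv2.imwrite("pics/c5.png",cv2.hconcat([cv2.resize(a,(400,291),interpolation=2),cv2.resize(b,(388,291),interpolation=2)]))
E
```

```text
(no output)
```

View pics/c5.png

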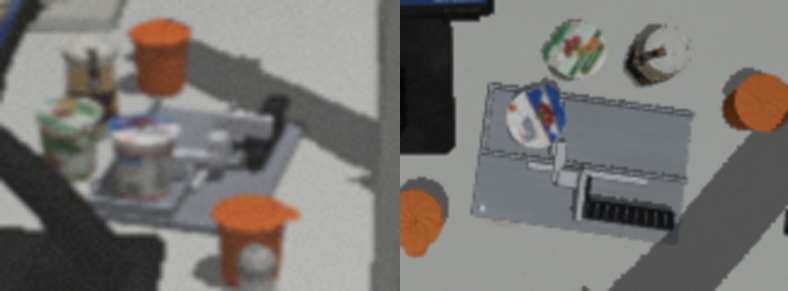

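The tub is at the front of the lane (right panel, about 537,115), and the pusher is home with the tab at about (580,197). The bar is up again and the bystanders haven't moved.

```bash
python3 -c "
from workcell import workorder
print(workorder.hand_in())"
```

```text
the job is handed in; nothing more can be done
None
```

I pushed the pusher home to its end stop with the bar held down, and the spread tub is at the front of the lane. The catch sprang up behind the pusher, the hand is clear, and I handed in the job at about 13 s; the verdict was not shown.

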